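Get the relay out from behind the modules

TASK

The red relay at the back of the open chassis has to go for repair. First clear both tall modules, blue and yellow, out of the way and stand them on the green mat; then take the relay out and set it down upright in the white tray; then stand each module back squarely in the middle of the seat of its own colour. Keep everything upright and leave the mug, screwdriver and spool alone.

Things in the scene. Friction and masses are not known exactly. Their poses are not given: they have to be found in the camera images.
- blue_module_center (a point): Blue plug-in module, loose: upright blue box 44 (its x) x 50 (y) x 110 mm high, aluminium plate on top, 0.2-0.4 kg. Point: its centre, 55 mm above its underside, at the start 71 mm above the bench; z up. Starts squarely on the blue seat, 32 mm beside the other module. Grip the upper half across the 44 mm (fingers in front and behind), above the relay, whose top is 58 mm above the bench.
- yellow_module_center (a point): Yellow plug-in module, loose: upright yellow box 44 (its x) x 50 (y) x 110 mm high, aluminium plate on top, 0.2-0.4 kg. Point: its centre, 55 mm above its underside, at the start 71 mm above the bench; z up. Starts squarely on the yellow seat, 32 mm beside the other module. Grip the upper half across the 44 mm (fingers in front and behind), above the relay, whose top is 58 mm above the bench.
- relay_center (a point): Relay, loose: red box on a black foot, 34 (its x) x 42 (y) x 42 mm high, 80 g. Point: its centre, 21 mm above its underside, at the start 37 mm above the bench; z up. Stands 15-18 mm behind the modules between two fixed white cheeks at its +y and -y sides (2.5 mm off, tops 42 mm above the bench): grip it along x, lift straight up. Space before and behind is free down to 16 mm once the modules are gone.
- blue_seat: Blue seat, fixed: flat blue plate 56 (x) x 62 (y) x 4 mm on the chassis floor; its rim shows round the module. Origin: centre of its underside, 12 mm above the bench. The module stands on its top, x along x, either way round. Chassis: fixed open metal tray 220 (x) x 170 mm (y), same axes as the seats, which lie 45 mm nearer the robot than its middle.
- yellow_seat: Yellow seat, fixed: flat yellow plate 56 (x) x 62 (y) x 4 mm on the chassis floor; its rim shows round the module. Origin: centre of its underside, 12 mm above the bench. The module stands on its top, x along x, either way round. Chassis side walls are 38 mm high; its teal front panel, 68 mm from the seats' centres towards the robot, is 62 mm high.
- mat: The side area: a flat dark green mat 220 mm (its x) by 140 mm (its y), 4 mm thick, fixed on the work surface left or right of the chassis. Its origin is the centre of its underside, on the work surface.
- tray: The repair tray: an open white tray 150 by 150 mm outside, fixed, walls 4 mm thick and 22 mm high, floor 4 to 5 mm thick. Its origin is the centre of its underside, on the work surface.
- mug: Bystander: a white mug, 76 mm across, 90 mm high. Origin: centre of its underside.
- screwdriver: Bystander: a screwdriver with a green handle, lying flat on the work surface. Origin: on its underside.
- spool: Bystander: a grey solder spool standing on end, 52 mm across, 42 mm high. Origin: centre of its underside.
Not all that is in view belongs to the job. Of the things shaped like the part that bears relay_center, the red one is meant.

How it is judged:
On the way, in this order (a step that is already met when the one before it is completed fails the run):
1. both modules stand upright on the mat, released (x of blue_module_center in the frame of mat between -0.095 and 0.095 m and y of blue_module_center in the frame of mat between -0.055 and 0.055 m and z of blue_module_center in the frame of mat between 0.054 and 0.064 m and contact force between the fingers and blue_module below 0.1 N and linear speed of each of blue_module, yellow_module below 0.02 m/s and angle between each of blue_module_center, yellow_module_center's own z axis and vertical below 0.08 rad and x of yellow_module_center in the frame of mat between -0.095 and 0.095 m and y of yellow_module_center in the frame of mat between -0.055 and 0.055 m and z of yellow_module_center in the frame of mat between 0.054 and 0.064 m and contact force between the fingers and yellow_module below 0.1 N), for 0.2 s.
2. the relay stands upright in the tray, released (x of relay_center in the frame of tray between -0.06 and 0.06 m and y of relay_center in the frame of tray between -0.06 and 0.06 m and z of relay_center in the frame of tray between 0.018 and 0.032 m and contact force between the fingers and relay below 0.1 N and linear speed of relay below 0.02 m/s and angle between relay_center's own z axis and vertical below 0.08 rad), for 0.2 s.
At the end, for the whole second after the job is handed in: The relay stands upright on the floor of the white tray, and each module stands upright on the seat of its own colour, within 10 mm of its middle and square with it within about 10 degrees; all released and at rest (all of step 2 and horizontal distance between blue_module_center and blue_seat below 0.01 m and angle between the x axis of blue_module_center and the x axis of blue_seat, either way round below 0.17 rad and z of blue_module_center in the frame of blue_seat between 0.054 and 0.064 m and contact force between the fingers and blue_module below 0.1 N and linear speed of each of blue_module, yellow_module below 0.02 m/s and angle between each of blue_module_center, yellow_module_center's own z axis and vertical below 0.08 rad and horizontal distance between yellow_module_center and yellow_seat below 0.01 m and angle between the x axis of yellow_module_center and the x axis of yellow_seat, either way round below 0.17 rad and z of yellow_module_center in the frame of yellow_seat between 0.054 and 0.064 m and contact force between the fingers and yellow_module below 0.1 N); the robot touches nothing.
It fails at once if a bystander is disturbed (moved more than 25 mm) (distance of any of mug, screwdriver, spool from where it was at the start of the episode above 0.025 m).
It fails at once if a module or the relay is tipped by more than 35 degrees (angle between any of blue_module_center, yellow_module_center, relay_center's own z axis and vertical above 0.61 rad).
It also fails if it takes over 144 s, if anything falls off the work surface, if the arm or the gripper's body presses on something with over 40 N, if the wrist force passes 120 N, or if a joint passes its speed limit or range.

ROBOT

A 7-joint arm with a two-finger parallel gripper is mounted at the origin on the work surface. World frame = base frame: x ahead of the robot, y to its left, z up, the work surface at z = 0. Lengths are in m, angles in rad, forces in N, time in s.
With the tool pointing down it reaches from about 0.4 to 0.9 m from the base axis. Payload 5.5 kg.
Tool frame: the origin (TCP) lies at the very end of the fingers, on their centre line; the grasp point (between the pads) lies 19 mm behind it; z points along the fingers, y is the line along which they close (so a half turn about z gives the same grasp; the last joint's range is limited). The gripper opens to 85 mm and grips with 20 to 120 N. Pads are 22 mm wide; open, the fingers measure 114 mm over their backs; the gripper's body (76 mm by 85 mm) begins 54 mm behind the grasp point. The pads swing forward as they close: fully open they stand 13 mm farther back than shut.
Start: joints at [-0.905, 0.501, -0.427, 1.55, 0.221, 1.138, -0.21], TCP at [0.255, 0.598, 0.231] pointing down, gripper open.
Joint ranges: [-2.88, 2.88], [-0.31, 2.03], [-1.54, 1.56], [0.2, 2.42], [-1.41, 4.55], [0.19, 2.02], [-2.57, 2.57]. Speed limits (rad/s): [2.57, 2.57, 3.14, 3.14, 3.14, 3.14, 3.14].

INTERFACE

Orientations are given as a unit quaternion [x, y, z, w].
In Python, from plant import robot, optics, workorder gives the robot as it stands.
- The arm moves only by the tool play_rows, never from a script. Its argument "commands" is a list of rows, each a list of 3 entries, a list of its own where there are three numbers: the turn, a rotation vector about the world's x, y, z in degrees, then the shift along the world's x, y, z in mm, then the opening, from -1 (shut) to 1 (fully open). A call has exactly 5 rows; each row is the pose to reach, as a shift and turn from the pose commanded when the call began; what a row does not reach only later rows make up. A row lasts 1/8 s, in which the tool goes at most 62.5 mm and 10.7 degrees, less where a joint would pass 70% of its speed; a pose out of reach is approached as far as the arm can. A call with a gripper value outside its range is refused whole. The fingers move at their own pace and stop on an object; "newtons" is the grip in N (left out, the last holds). Time passes only in rows, so rows that repeat a pose let the fingers close, or fill a call up. It gives the time, the measured TCP pose, the force, the opening and the grip force at its end, in the units of the state.
- robot.read_state(): the state, without advancing time (a new reading comes with each control period).
- optics.snapshot(name): name is "side" or "top"; returns a dict with "img" (400x640x3 uint8, red, green, blue), "intrinsics" (3x3 intrinsics, pixels), "extrinsics" (4x4, takes a point from world to camera coordinates). Camera axes: x right, y down, z forward; pixel columns grow to the right and rows downward; lengths in m; the calibration is good to about 2 mm. A picture is of the moment at which its call begins. There is no depth.
- workorder.finish_job(): hands the job in; it is judged then, once.
The state is a dict: "time": time; "qpos": joint angles; "qd": joint speeds; "joint_efforts": joint torques, N m; "tcp_pos": TCP position; "eef_rot": TCP orientation; "contact_force": force on the tool from outside, world axes, zero at the start; "moment": the same for the moment, N m; "width": finger opening in m; "grasp_force": force on a finger pad.
Only numpy, scipy, OpenCV 4.12 (cv2) and the standard library are available. Lean on these libraries where they do the work, as an engineer would, in place of code of your own. Each camera call takes 0.05 s, during which the arm holds its last target. There are 200 camera calls.

## Working session

There is one attempt and no reset: what is moved stays moved. The work goes in short steps, Python scripts to look and compute and a tool call to move; the robot and the scene stay as the last step left them, time stands still between calls to the robot, and variables do not carry over. Pictures are saved under pics/ and viewed, at most 14 in all, crops included, and the job is handed in when it is done.

Besides the shell and the picture viewer there is one more tool, called after "Emit:" as name(argument=value, ...) on one line, values as JSON. play_rows: Moves the arm, as the interface text tells. Its arguments: {"type":"object","properties":{"commands":{"type":"array"},"newtons":{"type":"number"}},"required":["commands"]}

```bash
mkdir -p pics
cat > h.py <<'E'
import numpy as np, cv2
from plant import robot, optics, workorder
from scipy.spatial.transform import Rotation as R
def snap(n,save=None):
    s=optics.snapshot(n); im=np.asarray(s["img"])
    if save: cv2.imwrite(f"pics/{save}.png",cv2.cvtColor(im,cv2.COLOR_RGB2BGR))
    return im,np.array(s["intrinsics"]),np.array(s["extrinsics"])
def ray(px,K,E,z):
    px=np.atleast_2d(np.asarray(px,float)); C=-E[:3,:3].T@E[:3,3]
    d=np.c_[px,np.ones(len(px))]@np.linalg.inv(K).T@E[:3,:3]
    return C+d*((z-C[2])/d[:,2])[:,None]
def proj(p,K,E):
    c=np.atleast_2d(p)@E[:3,:3].T+E[:3,3]; u=c@K.T; return u[:,:2]/u[:,2:]
E
python3 - <<'E'
from h import *
for n in("top","side"):
    im,K,X=snap(n,n+"0"); print(n,K.round(1).tolist(),(-X[:3,:3].T@X[:3,3]).round(3),X[:3,:3].round(2).tolist())
s=robot.read_state(); print(s)
E
```

```text
top [[361.7, 0.0, 315.7], [0.0, 361.7, 203.0], [0.0, 0.0, 1.0]] [0.579 0.009 0.838] [[0.01, -1.0, -0.0], [-1.0, -0.01, -0.03], [0.03, 0.0, -1.0]]
side [[389.4, 0.0, 317.3], [0.0, 389.4, 194.7], [0.0, 0.0, 1.0]] [ 0.536 -0.641  0.885] [[0.99, -0.15, 0.01], [-0.11, -0.78, -0.62], [0.1, 0.61, -0.78]]
{'time': 0.1, 'qpos': array([-0.90479891,  0.50174577, -0.42678868,  1.55133284,  0.22079131,
        1.13830024, -0.21031234]), 'qd': array([ 6.61177838e-04, -2.01186724e-03,  5.00643521e-04, -2.17840172e-03,
        1.70511953e-03,  3.98692049e-04,  4.35330212e-05]), 'joint_efforts': array([-1.11350065e-02, -5.70815635e+01, -5.83828345e+00, -2.81749964e+01,
        1.05084060e-02,  5.62772635e-03,  7.30810228e-06]), 'tcp_pos': array([0.25459824, 0.59739194, 0.23037186]), 'eef_rot': array([ 2.00033359e-01,  9.79788702e-01, -8.44889187e-04, -2.02766575e-04]), 'contact_force': array([-1.17811586,  0.19191344, -0.06932026]), 'moment': array([ 0.04236631, -0.03119079,  0.00558796]), 'grasp_force': 0.0, 'width': 0.08537505273532321}
```

View pics/top0.png

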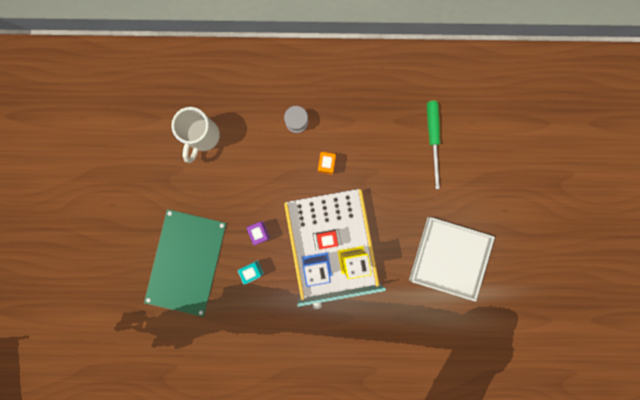

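View pics/side0.png

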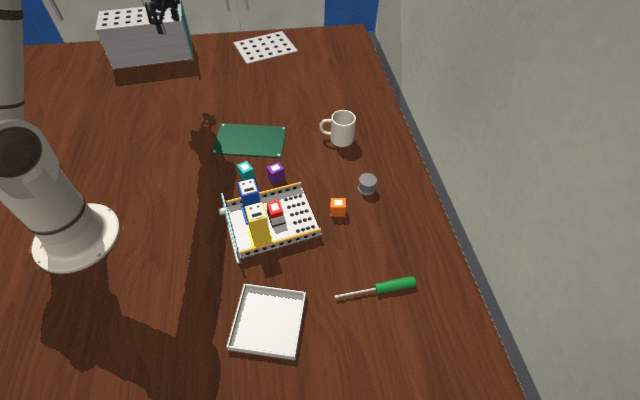

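The top view shows the relay at about (328,240), blue at (316,270), yellow at (354,264), the mat at (186,262) and the tray at (452,259). Orange, purple and teal decoys stand nearby, and the side view agrees with this. Next I'll measure by masks.

```bash
cat > meas.py <<'E'
from h import *
def mask(im,lo,hi,roi=None):
    m=cv2.inRange(cv2.cvtColor(im,cv2.COLOR_RGB2HSV),lo,hi)
    if roi:
        z=np.zeros_like(m);a,b,c,d=roi;z[b:d,a:c]=m[b:d,a:c];m=z
    return m
def big(m):
    c,_=cv2.findContours(m,cv2.RETR_EXTERNAL,cv2.CHAIN_APPROX_NONE); return max(c,key=cv2.contourArea)
def rect(c,K,X,z):
    p=ray(c.reshape(-1,2),K,X,z)[:,:2]
    (cx,cy),(w,h),a=cv2.minAreaRect((p*1000).astype(np.float32)); return np.round([cx,cy,w,h,a],1)
E
python3 - <<'E'
from meas import *
im,K,X=snap("top")
roi=(280,180,390,310)
print("mat",rect(big(mask(im,(60,80,30),(90,255,255),(120,190,240,330))),K,X,.004))
print("tray",rect(big(mask(im,(0,0,120),(179,60,255),(400,205,510,310))),K,X,.022))
print("red",rect(big(mask(im,(0,150,120),(6,255,255),roi)),K,X,.058))
hull=lambda m:cv2.convexHull(np.argwhere(m)[:,::-1].astype(np.int32))
for n,lo,hi in(("blue",(100,120,50),(120,255,255)),("yellow",(24,150,90),(34,255,255))):
    m=mask(im,lo,hi,(298,245,372,295)); print(n,rect(big(m),K,X,.126),rect(big(m),K,X,.016),cv2.boundingRect(big(m)))
print("white relay top",rect(big(mask(im,(0,0,190),(179,60,255),(318,232,338,247))),K,X,.058))
c=im[180:312,270:400]
cv2.imwrite("pics/c1.png",cv2.cvtColor(cv2.resize(c,None,fx=5,fy=4.5,interpolation=cv2.INTER_CUBIC),cv2.COLOR_RGB2BGR))
E
```

```text
mat [465.6 310.  138.9 217.7  77.6]
tray [ 485.9 -294.6  157.8  153.5   73.8]
red [526.8 -13.2  32.8  40.8  11.1]
blue [478.3   9.   46.   51.9  11.1] [462.8   9.   53.1  59.9  11.1] (303, 253, 29, 24)
yellow [487.7 -64.8  56.9  56.5  12.1] [473.6 -76.3  65.7  65.2  12.1] (338, 246, 30, 33)
white relay top [525.  -13.6  18.3  21.9  10.3]
```

View pics/c1.png

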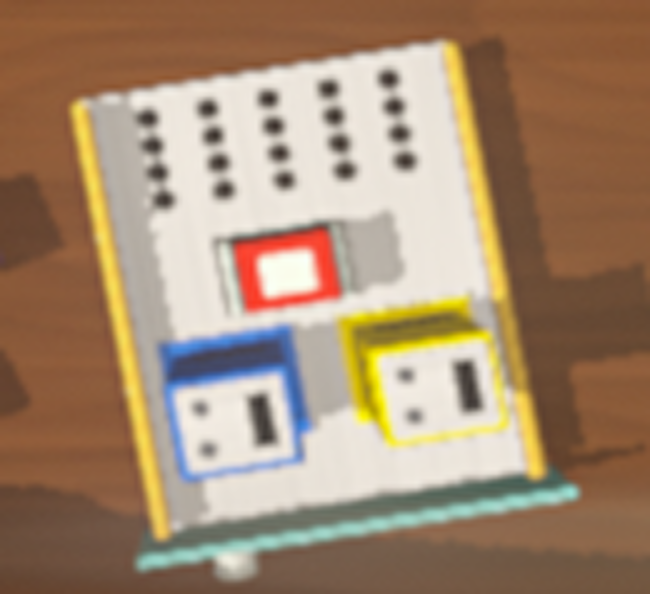

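The crop shows the blue top face with corners (170,382), (297,370), (302,460), (187,478), and the yellow one with (370,345), (497,330), (508,427), (392,445). The relay is between its cheeks at (290,268).

Run:
```python
from meas import *
im,K,X=snap("top")
def C(p): p=np.array(p,float); return np.c_[(p[:,0]+.5)/5-.5+270,(p[:,1]+.5)/4.5-.5+180]
for n,p in(("blue",[(170,382),(297,370),(302,460),(187,478)]),("yel",[(370,345),(497,330),(508,427),(392,445)])):
    q=ray(C(p),K,X,.126)[:,:2]*1000
    print(n,q.mean(0).round(1),np.linalg.norm(np.roll(q,-1,0)-q,axis=1).round(1),cv2.minAreaRect(q.astype(np.float32)))
for n,p,z in(("L",[(82,103),(160,538)],.038),("R",[(452,42),(536,478)],.038),("front",[(140,565),(578,490)],.062),("back",[(82,103),(452,42)],.038)):
    q=ray(C(p),K,X,z)[:,:2]*1000; d=q[0]-q[1]; print(n,q.round(1).tolist(),np.degrees(np.arctan2(d[1],d[0])).round(1),np.linalg.norm(d).round(1))
#white-region plates by mask incl. color
for n,lo,hi,w in(("blue",(100,120,50),(120,255,255),(303,262,331,288)),("yel",(22,100,120),(34,255,255),(343,254,373,280))):
    pass
# side-view relay/blue/yellow
im,K,X=snap("side")
print("red side",rect(big(mask(im,(0,150,120),(6,255,255),(220,180,320,260))),K,X,.058))
c=im[170:265,210:330]
cv2.imwrite("pics/c2.png",cv2.cvtColor(cv2.resize(c,None,fx=6,fy=6,interpolation=cv2.INTER_CUBIC),cv2.COLOR_RGB2BGR))
```

```text
blue [464.4   6.4] [50.  39.  45.6 42. ] ((465.15814208984375, 5.4251861572265625), (42.0367431640625, 49.956844329833984), 9.997171401977539)
yel [481.1 -72.8] [50.2 42.2 46.1 44.1] ((480.571044921875, -72.49209594726562), (44.013397216796875, 50.218143463134766), 8.29609203338623)
L [[605.4, 77.8], [393.7, 39.9]] 10.1 215.1
R [[637.8, -85.7], [425.3, -124.8]] 10.4 216.2
front [[386.5, 47.3], [424.5, -138.7]] 101.6 189.8
back [[605.4, 77.8], [637.8, -85.7]] 101.2 166.6
red side [523.8 -21.8  33.3  52.5   9.7]
```

View pics/c2.png

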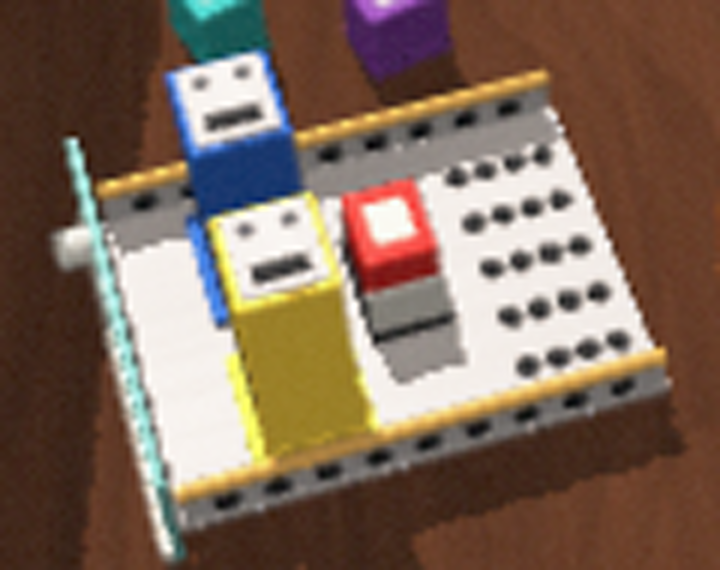

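The side crop has the blue top face with corners (167,75), (263,52), (292,122), (190,150), and the yellow one with (208,213), (313,192), (340,283), (235,312). I'll cross-check those against the top view while starting the transfer at a safe height.

Run:
```python
from meas import *
im,K,X=snap("side")
def C(p): p=np.array(p,float); return (p+.5)/6-.5+np.array([210,170])
for p in([(167,75),(263,52),(292,122),(190,150)],[(208,213),(313,192),(340,283),(235,312)]):
    q=ray(C(p),K,X,.126)[:,:2]*1000; print(q.mean(0).round(1),cv2.minAreaRect(q.astype(np.float32)))
s=robot.read_state();print(R.from_quat(s["eef_rot"]).as_matrix().round(3).tolist())
```

```text
[463.8   6.8] ((463.913818359375, 7.215358734130859), (43.50554275512695, 43.11827087402344), 12.317753791809082)
[479.2 -74.1] ((479.2122497558594, -73.67933654785156), (42.885536193847656, 51.0939826965332), 10.1128511428833)
[[-0.92, 0.392, -0.0], [0.392, 0.92, -0.001], [0.0, -0.001, -1.0]]
```

Emit:
play_rows(commands=[[[0,0,-10],[40,-50,0],1],[[0,0,-20],[80,-110,0],1],[[0,0,-30],[120,-170,0],1],[[0,0,-40],[150,-220,0],1],[[0,0,-50],[170,-270,0],1]], newtons=40)

```text
time: 0.92
tcp_pos: [0.4229, 0.3332, 0.2316]
eef_rot: [0.598, 0.802, 0.001, 0.0]
contact_force: [0.1, 0.8, -0.1]
width: 0.0855
grasp_force: 0.0
```

Emit:
play_rows(commands=[[[0,0,-3],[8,-60,0],1],[[0,0,-6.4],[16,-120,0],1],[[0,0,-6.4],[24,-180,0],1],[[0,0,-6.4],[32,-240,0],1],[[0,0,-6.4],[38,-295,0],1]])

```text
time: 1.55
tcp_pos: [0.4598, 0.0379, 0.2317]
eef_rot: [0.64, 0.769, 0.0, 0.0]
contact_force: [0.4, 0.6, -0.4]
width: 0.0857
grasp_force: 0.0
```

Emit:
play_rows(commands=[[[0,0,0],[1,-20,0],1],[[0,0,0],[1,-26,0],1],[[0,0,0],[1,-26,0],1],[[0,0,0],[1,-26,-25],1],[[0,0,0],[1,-26,-50],1]])

```text
time: 2.17
tcp_pos: [0.461, 0.0161, 0.181]
eef_rot: [0.638, 0.77, 0.001, 0.0]
contact_force: [0.3, -0.6, -0.6]
width: 0.0851
grasp_force: 0.0
```

```bash
cat > st.py <<'E'
from h import *
s=robot.read_state(); m=R.from_quat(s["eef_rot"]).as_matrix(); print(s["tcp_pos"]*1000, "yaw y", np.degrees(np.arctan2(m[1,1],m[0,1])),"tool z",m[:,2].round(3),s["width"],s["qpos"].round(2))
E
python3 st.py; python3 -c "
from h import *
im,K,X=snap('side'); c=im[60:290,130:400]; cv2.imwrite('pics/s3.png',cv2.cvtColor(cv2.resize(c,None,fx=2.5,fy=2.5),cv2.COLOR_RGB2BGR))"
```

```text
[460.98078574  16.09034105 181.02361908] yaw y 10.698705993549977 tool z [ 0.001  0.001 -1.   ] 0.08514846235054145 [-0.13  0.2   0.05  2.07 -0.01  0.87  0.11]
```

View pics/s3.png

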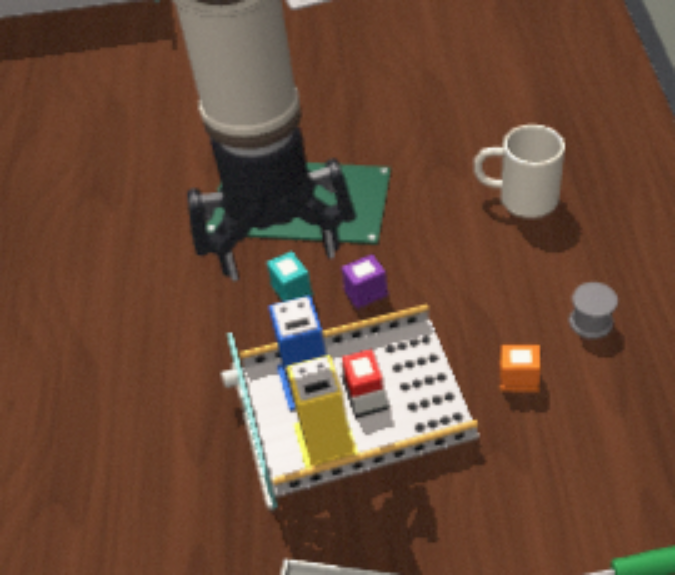

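The gripper is upright above and beyond the blue module, with the fingers fore and aft. A small correction comes before the descent.

Emit:
play_rows(commands=[[[0,0,0],[3,-9.5,0],1],[[0,0,0],[3,-9.5,0],1],[[0,0,0],[3,-9.5,0],1],[[0,0,0],[3,-9.5,0],1],[[0,0,0],[3,-9.5,0],1]])

```text
time: 2.85
tcp_pos: [0.4638, 0.0046, 0.1816]
eef_rot: [0.639, 0.769, 0.0, 0.0]
contact_force: [0.4, 0.1, -0.0]
width: 0.0854
grasp_force: 0.0
```

```bash
python3 st.py
```

```text
[463.75218662   4.64192876 181.6168403 ] yaw y 10.52979754254784 tool z [ 0.001  0.    -1.   ] 0.08543492431889746 [-0.12  0.2   0.06  2.07 -0.01  0.88  0.13]
```

Emit:
play_rows(commands=[[[0,0,0],[0,2,-20],1],[[0,0,0],[0,2,-45],1],[[0,0,0],[0,2,-70],1],[[0,0,0],[0,2,-95],1],[[0,0,0],[0,2,-109],1]])

```text
time: 3.48
tcp_pos: [0.463, 0.0066, 0.0713]
eef_rot: [0.639, 0.769, -0.0, -0.001]
contact_force: [-0.1, -0.2, 1.2]
width: 0.0857
grasp_force: 0.0
```

Emit:
play_rows(commands=[[[0,0,0],[0,0,0],0.4],[[0,0,0],[0,0,0],0.2],[[0,0,0],[0,0,0],0],[[0,0,0],[0,0,0],-0.3],[[0,0,0],[0,0,0],-0.5]])

```text
time: 4.1
tcp_pos: [0.4644, 0.0066, 0.0733]
eef_rot: [0.639, 0.769, 0.001, 0.001]
contact_force: [-0.9, -0.1, 6.8]
width: 0.0436
grasp_force: 41.4
```

Emit:
play_rows(commands=[[[0,0,0],[0,0,0],-0.5],[[0,0,0],[0,0,0],-0.5],[[0,0,0],[0,0,0],-0.5],[[0,0,0],[0,0,0],-0.5],[[0,0,0],[0,0,0],-0.5]])

```text
time: 4.72
tcp_pos: [0.4644, 0.0066, 0.0733]
eef_rot: [0.639, 0.769, 0.001, 0.001]
contact_force: [-1.7, -0.3, 6.3]
width: 0.0436
grasp_force: 41.4
```

```bash
python3 st.py
```

```text
[464.36766723   6.56031364  73.27456434] yaw y 10.520431304098079 tool z [ 0.002  0.    -1.   ] 0.04364433179971352 [-0.11  0.38  0.05  2.14 -0.03  0.62  0.14]
```

Emit:
play_rows(commands=[[[0,0,0],[0,0,10],-0.5],[[0,0,0],[0,0,30],-0.5],[[0,0,0],[0,0,55],-0.5],[[0,0,0],[0,0,80],-0.5],[[0,0,0],[0,0,100],-0.5]])

```text
time: 5.35
tcp_pos: [0.4633, 0.0065, 0.1735]
eef_rot: [0.639, 0.769, 0.0, 0.0]
contact_force: [0.1, -0.2, -3.7]
width: 0.0438
grasp_force: 41.7
```

Emit:
play_rows(commands=[[[0,0,0],[5,30,0],-0.5],[[0,0,0],[13,75,0],-0.5],[[0,0,0],[21,125,0],-0.5],[[0,0,0],[30,175,0],-0.5],[[0,0,0],[38,225,0],-0.5]])

```text
time: 5.98
tcp_pos: [0.5014, 0.2328, 0.1725]
eef_rot: [0.639, 0.769, -0.0, 0.0]
contact_force: [0.5, 0.8, -2.5]
width: 0.0434
grasp_force: 41.8
```

Emit:
play_rows(commands=[[[0,0,0],[6,35,0],-0.5],[[0,0,0],[10,58,0],-0.5],[[0,0,0],[12,67,0],-0.5],[[0,0,0],[12,67,0],-0.5],[[0,0,0],[12,67,0],-0.5]])

```text
time: 6.6
tcp_pos: [0.5138, 0.2964, 0.1722]
eef_rot: [0.64, 0.768, -0.001, 0.0]
contact_force: [0.6, 0.8, -2.8]
width: 0.0435
grasp_force: 41.7
```

```bash
python3 st.py;  python3 -c "
from h import *
im,K,X=snap('top','t4')"
```

```text
[513.81466347 296.41080319 172.1674521 ] yaw y 10.395038144595777 tool z [-0.    -0.001 -1.   ] 0.0435475526405656 [-0.52  0.43 -0.07  1.76  0.04  0.95 -0.42]
```

View pics/t4.png

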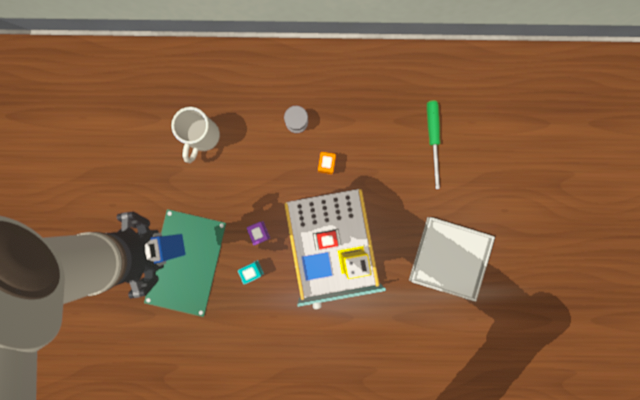

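The blue module is held over the mat and its bare seat shows at (318,266). Now to lower it and measure that seat.

Emit:
play_rows(commands=[[[0,0,0],[0,0,-30],-0.5],[[0,0,0],[0,0,-60],-0.5],[[0,0,0],[0,0,-85],-0.5],[[0,0,0],[0,0,-100],-0.5],[[0,0,0],[0,0,-107],-0.5]])

```text
time: 7.28
tcp_pos: [0.5136, 0.2977, 0.0648]
eef_rot: [0.64, 0.769, -0.0, -0.0]
contact_force: [0.2, 0.7, -3.5]
width: 0.0434
grasp_force: 41.7
```

Emit:
play_rows(commands=[[[0,0,0],[0,0,-2],-0.5],[[0,0,0],[0,0,-3],-0.5],[[0,0,0],[0,0,-3.5],-0.5],[[0,0,0],[0,0,-3.5],-0.5],[[0,0,0],[0,0,-3.5],-0.5]])

```text
time: 7.9
tcp_pos: [0.5137, 0.2987, 0.0621]
eef_rot: [0.639, 0.769, 0.0, 0.0]
contact_force: [0.3, -0.3, -2.8]
width: 0.0438
grasp_force: 41.7
```

```bash
python3 st.py;  python3 -c "
from meas import *
im,K,X=snap('top')
print(rect(big(mask(im,(100,120,50),(120,255,255),(295,240,345,295))),K,X,.016))
im,K,X=snap('side')
m=mask(im,(100,120,50),(120,255,255),(225,190,300,240));print(rect(big(m),K,X,.016))"
```

```text
[513.73691441 298.65245398  62.0807493 ] yaw y 10.525137707212968 tool z [ 0.  0. -1.] 0.04376695738289386 [-0.52  0.58 -0.06  1.82  0.05  0.74 -0.43]
[463.7   7.9  51.7  58.6  11.1]
[439.9   2.3  14.2  62.1   1.1]
```

Emit:
play_rows(commands=[[[0,0,0],[0,0,-1],-0.5],[[0,0,0],[0,0,-1.5],-0.5],[[0,0,0],[0,0,-1.5],-0.5],[[0,0,0],[0,0,-1.5],0.1],[[0,0,0],[0,0,-1.5],0.3]])

```text
time: 8.62
tcp_pos: [0.514, 0.2988, 0.0606]
eef_rot: [0.639, 0.769, 0.0, 0.0]
contact_force: [-0.7, 1.5, 0.0]
width: 0.0553
grasp_force: 0.0
```

Emit:
play_rows(commands=[[[0,0,0],[0,0,0],1],[[0,0,0],[0,0,0],1],[[0,0,0],[0,0,0],1],[[0,0,0],[0,0,0],1],[[0,0,0],[0,0,10],1]])

```text
time: 9.25
tcp_pos: [0.5129, 0.2981, 0.0699]
eef_rot: [0.639, 0.769, -0.001, -0.0]
contact_force: [-0.1, -0.8, 0.6]
width: 0.0854
grasp_force: 0.0
```

Emit:
play_rows(commands=[[[0,0,0],[0,0,30],1],[[0,0,0],[0,0,60],1],[[0,0,0],[0,0,90],1],[[0,0,0],[0,0,120],1],[[0,0,0],[0,0,120],1]])

```text
time: 9.88
tcp_pos: [0.5155, 0.2997, 0.194]
eef_rot: [0.639, 0.769, 0.003, 0.001]
contact_force: [-0.4, 0.7, 0.5]
width: 0.0855
grasp_force: 0.0
```

```bash
python3 st.py
```

```text
[515.5116235  299.73137647 194.02050864] yaw y 10.522067483377084 tool z [ 0.006  0.003 -1.   ] 0.08546537898916415 [-0.52  0.41 -0.07  1.74  0.03  0.99 -0.42]
```

Emit:
play_rows(commands=[[[0,0,0],[-5,-50,0],1],[[0,0,0],[-10,-105,0],1],[[0,0,0],[-15,-160,0],1],[[0,0,0],[-20,-215,0],1],[[0,0,0],[-25,-270,0],1]])

```text
time: 10.5
tcp_pos: [0.4878, 0.0268, 0.19]
eef_rot: [0.639, 0.769, -0.0, -0.0]
contact_force: [1.3, -0.6, 0.5]
width: 0.0856
grasp_force: 0.0
```

Emit:
play_rows(commands=[[[0,0,0],[-5,-50,0],1],[[0,0,0],[-8,-90,0],1],[[0,0,0],[-9,-102,0],1],[[0,0,0],[-9,-102,0],1],[[0,0,0],[-9,-102,0],1]])

```text
time: 11.12
tcp_pos: [0.4798, -0.0716, 0.1901]
eef_rot: [0.638, 0.77, 0.0, -0.0]
contact_force: [0.7, 0.6, 0.2]
width: 0.0854
grasp_force: 0.0
```

```bash
python3 st.py
```

```text
[479.75222835 -71.60634461 190.10875951] yaw y 10.664061950251106 tool z [-0.     0.001 -1.   ] 0.08540718952966873 [ 0.01  0.23  0.1   2.01 -0.03  0.91  0.31]
```

Emit:
play_rows(commands=[[[0,0,0],[0,-1.5,-25],1],[[0,0,0],[0,-1.5,-50],1],[[0,0,0],[0,-1.5,-75],1],[[0,0,0],[0,-1.5,-100],1],[[0,0,0],[0,-1.5,-118],1]])

```text
time: 11.75
tcp_pos: [0.4795, -0.0727, 0.0711]
eef_rot: [0.638, 0.77, 0.0, -0.001]
contact_force: [-0.1, 0.4, -0.3]
width: 0.0855
grasp_force: 0.0
```

Emit:
play_rows(commands=[[[0,0,0],[0,0,0],0.4],[[0,0,0],[0,0,0],0.2],[[0,0,0],[0,0,0],0],[[0,0,0],[0,0,0],-0.3],[[0,0,0],[0,0,0],-0.5]])

```text
time: 12.38
tcp_pos: [0.4803, -0.0745, 0.0731]
eef_rot: [0.639, 0.769, 0.001, 0.0]
contact_force: [-1.4, 2.1, 6.0]
width: 0.0436
grasp_force: 41.7
```

Emit:
play_rows(commands=[[[0,0,0],[0,0,0],-0.5],[[0,0,0],[0,0,0],-0.5],[[0,0,0],[0,0,0],-0.5],[[0,0,0],[0,0,0],-0.5],[[0,0,0],[0,0,0],-0.5]])

```text
time: 13.0
tcp_pos: [0.4804, -0.0745, 0.0731]
eef_rot: [0.639, 0.769, 0.001, 0.0]
contact_force: [-1.5, 2.6, 5.9]
width: 0.0436
grasp_force: 41.7
```

```bash
python3 st.py
```

```text
[480.36217574 -74.54911027  73.13880507] yaw y 10.542321543217211 tool z [ 0.002  0.    -1.   ] 0.043629236588100966 [ 0.03  0.41  0.09  2.09 -0.06  0.64  0.34]
```

Emit:
play_rows(commands=[[[0,0,0],[0,0,10],-0.5],[[0,0,0],[0,0,30],-0.5],[[0,0,0],[0,0,55],-0.5],[[0,0,0],[0,0,85],-0.5],[[0,0,0],[0,0,110],-0.5]])

```text
time: 13.62
tcp_pos: [0.4791, -0.0755, 0.1834]
eef_rot: [0.64, 0.769, -0.0, 0.0]
contact_force: [0.4, 0.4, -2.5]
width: 0.0434
grasp_force: 41.6
```

Emit:
play_rows(commands=[[[0,0,0],[-12,30,0],-0.5],[[0,0,0],[-24,75,0],-0.5],[[0,0,0],[-36,125,0],-0.5],[[0,0,0],[-48,175,0],-0.5],[[0,0,0],[-60,225,0],-0.5]])

```text
time: 14.25
tcp_pos: [0.4188, 0.1508, 0.1825]
eef_rot: [0.64, 0.769, -0.0, 0.0]
contact_force: [1.5, -0.5, -3.5]
width: 0.0434
grasp_force: 41.7
```

Emit:
play_rows(commands=[[[0,0,0],[-4,45,0],-0.5],[[0,0,0],[-4,90,0],-0.5],[[0,0,0],[-4,130,0],-0.5],[[0,0,0],[-4,155,0],-0.5],[[0,0,0],[-4,170,0],-0.5]])

```text
time: 14.88
tcp_pos: [0.4151, 0.3207, 0.1821]
eef_rot: [0.639, 0.769, -0.0, 0.0]
contact_force: [0.2, 0.1, -2.8]
width: 0.0436
grasp_force: 41.7
```

Emit:
play_rows(commands=[[[0,0,0],[0,0,-20],-0.5],[[0,0,0],[0,0,-50],-0.5],[[0,0,0],[0,0,-80],-0.5],[[0,0,0],[0,0,-105],-0.5],[[0,0,0],[0,0,-117],-0.5]])

```text
time: 15.5
tcp_pos: [0.4151, 0.3182, 0.0639]
eef_rot: [0.64, 0.769, -0.002, 0.0]
contact_force: [-0.2, -0.4, -3.6]
width: 0.0439
grasp_force: 41.7
```

```bash
python3 st.py; python3 -c "
from meas import *
im,K,X=snap('top')
m=mask(im,(22,100,100),(34,255,255),(335,240,372,290));print(rect(big(m),K,X,.016))
im,K,X=snap('side','s5')"
```

```text
[415.13030382 318.20732471  63.90422544] yaw y 10.451608796623937 tool z [-0.002 -0.002 -1.   ] 0.043920102456175544 [-0.59  0.49 -0.14  1.99  0.11  0.67 -0.62]
[479.5 -72.   55.2  61.3  11.1]
```

View pics/s5.png

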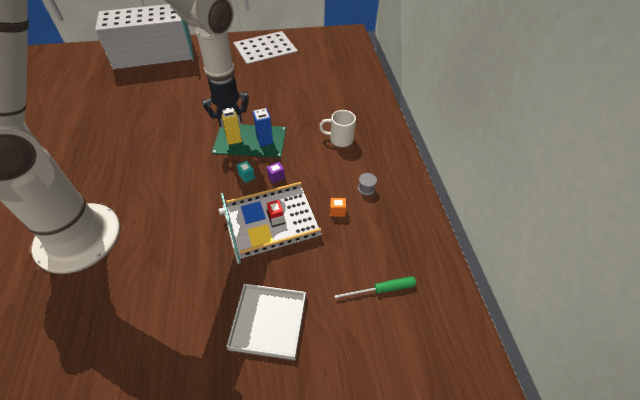

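Both modules are over the mat, with blue standing at (263,128) and yellow about to touch down. Both seats are bare.

Emit:
play_rows(commands=[[[0,0,0],[0,0,-1.5],-0.5],[[0,0,0],[0,0,-3],-0.5],[[0,0,0],[0,0,-3],-0.5],[[0,0,0],[0,0,-3],-0.5],[[0,0,0],[0,0,-3],-0.5]])

```text
time: 16.23
tcp_pos: [0.4157, 0.3201, 0.0625]
eef_rot: [0.639, 0.769, 0.0, 0.0]
contact_force: [0.4, -0.2, -4.3]
width: 0.0436
grasp_force: 41.7
```

```bash
python3 st.py
```

```text
[415.69746893 320.09570759  62.48330102] yaw y 10.525727054159674 tool z [ 0.  0. -1.] 0.04362100135123224 [-0.59  0.49 -0.14  1.99  0.11  0.66 -0.62]
```

Emit:
play_rows(commands=[[[0,0,0],[0,0,-0.5],0.1],[[0,0,0],[0,0,-0.5],0.3],[[0,0,0],[0,0,-0.5],0.8],[[0,0,0],[0,0,-0.5],0.8],[[0,0,0],[0,0,-0.5],0.8]])

```text
time: 16.85
tcp_pos: [0.4156, 0.32, 0.0618]
eef_rot: [0.639, 0.769, 0.0, 0.0]
contact_force: [0.1, -0.5, -0.0]
width: 0.077
grasp_force: 0.0
```

Emit:
play_rows(commands=[[[0,0,0],[0,0,10],1],[[0,0,0],[0,0,35],1],[[0,0,0],[0,0,65],1],[[0,0,0],[0,0,95],1],[[0,0,0],[0,0,120],1]])

```text
time: 17.48
tcp_pos: [0.4159, 0.3203, 0.1839]
eef_rot: [0.639, 0.769, 0.001, 0.0]
contact_force: [-0.1, 0.7, 0.3]
width: 0.0853
grasp_force: 0.0
```

```bash
python3 st.py
```

```text
[415.85684802 320.29800499 183.85051674] yaw y 10.525536003485595 tool z [ 0.001  0.001 -1.   ] 0.08533629033951157 [-0.57  0.31 -0.16  1.92  0.06  0.92 -0.58]
```

Emit:
play_rows(commands=[[[0,0,0],[16,-50,0],1],[[0,0,0],[33,-105,0],1],[[0,0,0],[50,-160,0],1],[[0,0,0],[67,-215,0],1],[[0,0,0],[85,-270,0],1]])

```text
time: 18.1
tcp_pos: [0.5012, 0.0484, 0.1828]
eef_rot: [0.639, 0.769, 0.001, 0.0]
contact_force: [1.0, 0.2, -0.7]
width: 0.0854
grasp_force: 0.0
```

Emit:
play_rows(commands=[[[0,0,0],[15,-40,0],1],[[0,0,0],[25,-63.5,0],1],[[0,0,0],[25,-63.5,-20],1],[[0,0,0],[25,-63.5,-40],1],[[0,0,0],[25,-63.5,-40],1]])

```text
time: 18.73
tcp_pos: [0.5244, -0.0135, 0.1411]
eef_rot: [0.639, 0.769, -0.001, -0.001]
contact_force: [-0.1, 0.4, 0.6]
width: 0.0852
grasp_force: 0.0
```

```bash
python3 st.py; python3 -c "
from meas import *
im,K,X=snap('top')
print('blue top',rect(big(mask(im,(100,120,50),(120,255,255),(130,200,240,300))),K,X,.114)); print('yel',rect(big(mask(im,(22,100,100),(34,255,255),(120,240,240,330))),K,X,.114))
for n in('top','side'):
    im,K,X=snap(n); cv2.imwrite(f'pics/r6{n}.png',im)
im,K,X=snap('side');c=im[100:270,180:350]; cv2.imwrite('pics/s6.png',cv2.cvtColor(cv2.resize(c,None,fx=3.5,fy=3.5),cv2.COLOR_RGB2BGR))"
```

```text
[524.36718037 -13.54014607 141.056327  ] yaw y 10.512637610479683 tool z [-0.003  0.    -1.   ] 0.08520854170708403 [-0.04  0.36  0.02  1.96 -0.01  0.83  0.17]
blue top [516.7 279.6  44.5  78.2  10.8]
yel [422.3 302.6  51.5  93.6  16. ]
```

View pics/s6.png

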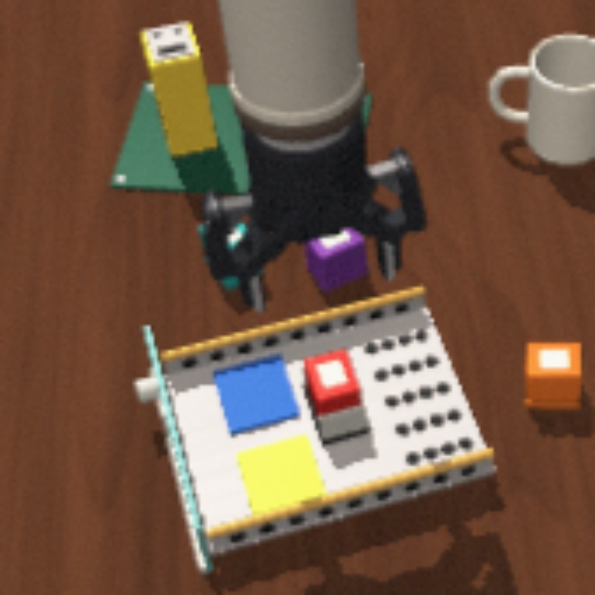

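The relay stands untouched at (333,385) in the crop, with open space in front and behind. Descending on it.

Emit:
play_rows(commands=[[[0,0,0],[1,0,-25],1],[[0,0,0],[1,0,-55],1],[[0,0,0],[1,0,-80],1],[[0,0,0],[1,0,-102],1],[[0,0,0],[1,0,-114],1]], newtons=25)

```text
time: 19.55
tcp_pos: [0.5267, -0.0133, 0.0275]
eef_rot: [0.639, 0.769, 0.0, -0.0]
contact_force: [-0.5, -0.5, 0.0]
width: 0.0853
grasp_force: 0.0
```

Emit:
play_rows(commands=[[[0,0,0],[0,0,0],0.4],[[0,0,0],[0,0,0],0.1],[[0,0,0],[0,0,0],-0.2],[[0,0,0],[0,0,0],-0.5],[[0,0,0],[0,0,0],-0.7]])

```text
time: 20.18
tcp_pos: [0.5274, -0.0135, 0.0288]
eef_rot: [0.639, 0.769, 0.001, 0.001]
contact_force: [-0.7, -0.7, 6.9]
width: 0.0337
grasp_force: 26.0
```

Emit:
play_rows(commands=[[[0,0,0],[0,0,0],-0.7],[[0,0,0],[0,0,0],-0.7],[[0,0,0],[0,0,0],-0.7],[[0,0,0],[0,0,10],-0.7],[[0,0,0],[0,0,25],-0.7]])

```text
time: 20.8
tcp_pos: [0.5261, -0.0135, 0.0533]
eef_rot: [0.639, 0.769, -0.0, -0.0]
contact_force: [0.3, 0.6, 0.2]
width: 0.0337
grasp_force: 25.1
```

```bash
python3 st.py
```

```text
[526.06649103 -13.50963062  53.250293  ] yaw y 10.518168601894141 tool z [-0.001 -0.    -1.   ] 0.03373297295922109 [-0.04  0.5   0.02  2.   -0.01  0.64  0.17]
```

Emit:
play_rows(commands=[[[0,0,0],[0,0,25],-0.7],[[0,0,0],[0,0,50],-0.7],[[0,0,0],[0,0,70],-0.7],[[0,0,0],[-3,-20,75],-0.7],[[0,0,0],[-9,-60,75],-0.7]])

```text
time: 21.42
tcp_pos: [0.5188, -0.0721, 0.1297]
eef_rot: [0.638, 0.77, 0.001, 0.001]
contact_force: [0.5, -0.4, -0.6]
width: 0.0338
grasp_force: 25.1
```

Emit:
play_rows(commands=[[[0,0,0],[-7,-50,0],-0.7],[[0,0,0],[-14,-100,0],-0.7],[[0,0,0],[-21,-150,0],-0.7],[[0,0,0],[-28,-195,0],-0.7],[[0,0,0],[-31,-221,0],-0.7]])

```text
time: 22.05
tcp_pos: [0.4855, -0.2978, 0.1289]
eef_rot: [0.641, 0.768, -0.0, 0.001]
contact_force: [0.1, 0.7, -0.6]
width: 0.0333
grasp_force: 25.1
```

```bash
python3 st.py; python3 -c "
from h import *
im,K,X=snap('side','s7')"
```

```text
[ 485.49342853 -297.79203416  128.92699092] yaw y 10.324298827656513 tool z [ 0.001 -0.001 -1.   ] 0.0332958078322882 [ 0.42  0.45  0.11  1.86 -0.06  0.84  0.74]
```

View pics/s7.png

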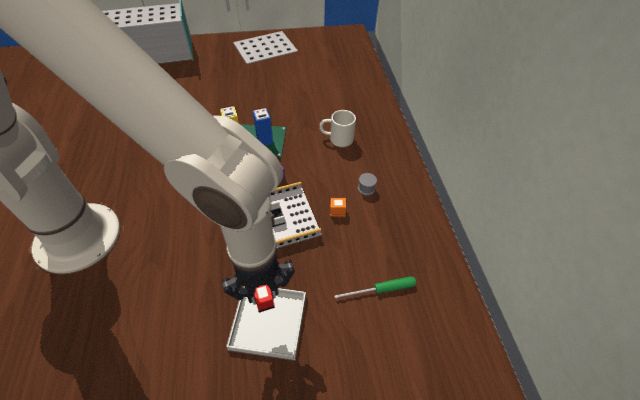

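The relay hangs upright over the tray (264,298), and both modules stand on the mat. Lowering now.

Emit:
play_rows(commands=[[[0,0,0],[0,0,-30],-0.7],[[0,0,0],[0,0,-60],-0.7],[[0,0,0],[0,0,-85],-0.7],[[0,0,0],[0,0,-100],-0.7],[[0,0,0],[0,0,-108],-0.7]])

```text
time: 22.72
tcp_pos: [0.4867, -0.2942, 0.0196]
eef_rot: [0.639, 0.769, 0.0, -0.0]
contact_force: [0.7, 0.9, -0.8]
width: 0.0341
grasp_force: 25.1
```

Emit:
play_rows(commands=[[[0,0,0],[0,0,-1],-0.7],[[0,0,0],[0,0,-2],-0.7],[[0,0,0],[0,0,-2],-0.7],[[0,0,0],[0,0,-2],-0.7],[[0,0,0],[0,0,-2],-0.7]])

```text
time: 23.35
tcp_pos: [0.4868, -0.2946, 0.0181]
eef_rot: [0.639, 0.769, 0.0, 0.0]
contact_force: [-0.0, -0.7, -0.6]
width: 0.0338
grasp_force: 25.1
```

```bash
python3 st.py
```

```text
[ 486.77834824 -294.57229797   18.07185569] yaw y 10.522434381821808 tool z [ 0. -0. -1.] 0.03381256394907768 [ 0.43  0.62  0.09  1.9  -0.09  0.62  0.75]
```

Emit:
play_rows(commands=[[[0,0,0],[0,0,-0.7],-0.7],[[0,0,0],[0,0,-0.7],-0.2],[[0,0,0],[0,0,-0.7],0.2],[[0,0,0],[0,0,-0.7],0.6],[[0,0,0],[0,0,-0.7],0.6]])

```text
time: 23.98
tcp_pos: [0.4866, -0.2945, 0.0171]
eef_rot: [0.639, 0.769, 0.0, 0.0]
contact_force: [-1.0, -0.6, 0.0]
width: 0.0681
grasp_force: 0.0
```

Emit:
play_rows(commands=[[[0,0,0],[0,0,0],0.6],[[0,0,0],[0,0,10],0.6],[[0,0,0],[0,0,35],0.6],[[0,0,0],[0,0,65],0.6],[[0,0,0],[0,0,100],1]])

```text
time: 24.6
tcp_pos: [0.4863, -0.2943, 0.1184]
eef_rot: [0.639, 0.769, -0.0, -0.0]
contact_force: [0.3, 0.4, 1.1]
width: 0.0837
grasp_force: 0.0
```

Emit:
play_rows(commands=[[[0,0,0],[0,0,40],1],[[0,0,0],[0,0,65],1],[[0,0,0],[0,40,65],1],[[0,0,0],[0,90,65],1],[[0,0,0],[0,140,65],1]])

```text
time: 25.22
tcp_pos: [0.4867, -0.1533, 0.1831]
eef_rot: [0.64, 0.769, 0.0, 0.001]
contact_force: [1.3, -0.3, 0.5]
width: 0.0856
grasp_force: 0.0
```

```bash
python3 st.py; python3 -c "
from meas import *
im,K,X=snap('top','t8')
print('red',rect(big(mask(im,(0,150,120),(6,255,255),(400,205,510,310))),K,X,.0465))
print('blue top',rect(big(mask(im,(100,120,50),(120,255,255),(130,200,240,300))),K,X,.114)); print('yel',rect(big(mask(im,(22,100,100),(34,255,255),(120,240,240,330))),K,X,.114))"
```

```text
[ 486.66280845 -153.29743373  183.05655227] yaw y 10.474576245713736 tool z [ 0.001 -0.    -1.   ] 0.0855608631354013 [ 0.2   0.28  0.06  1.96 -0.02  0.9   0.45]
red [ 496.3 -288.4   56.3   26.7   75.6]
blue top [516.7 279.6  44.5  78.2  10.8]
yel [422.5 302.1  51.7  95.3  17.5]
```

View pics/t8.png

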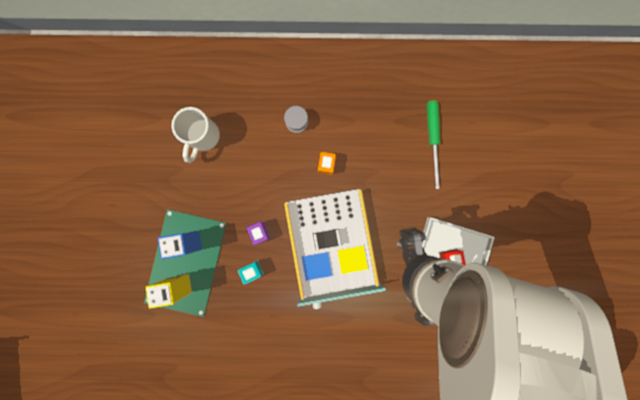

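The relay stands in the tray at (453,259), and the modules are upright on the mat at (172,245) and (160,294). Going for blue.

Emit:
play_rows(commands=[[[0,0,0],[4,55,0],1],[[0,0,0],[8,110,0],1],[[0,0,0],[12,165,0],1],[[0,0,0],[16,220,0],1],[[0,0,0],[20,275,0],1]], newtons=40)

```text
time: 25.9
tcp_pos: [0.5069, 0.122, 0.183]
eef_rot: [0.639, 0.769, 0.0, 0.0]
contact_force: [1.0, 0.2, 0.1]
width: 0.0855
grasp_force: 0.0
```

Emit:
play_rows(commands=[[[0,0,0],[3,50,0],1],[[0,0,0],[5,100,0],1],[[0,0,0],[7,150,0],1],[[0,0,0],[7.5,178,0],1],[[0,0,0],[7.5,178,0],1]])

```text
time: 26.52
tcp_pos: [0.5133, 0.3018, 0.1826]
eef_rot: [0.637, 0.77, 0.001, -0.0]
contact_force: [0.2, -0.4, -0.4]
width: 0.0856
grasp_force: 0.0
```

Emit:
play_rows(commands=[[[0,0,0],[0,0,0],1],[[0,0,0],[0,0,0],1],[[0,0,0],[0,0,0],1],[[0,0,0],[0,0,0],1],[[0,0,0],[0,0,0],1]])

```text
time: 27.15
tcp_pos: [0.5142, 0.2983, 0.1822]
eef_rot: [0.639, 0.769, 0.0, 0.0]
contact_force: [0.8, -0.5, -1.4]
width: 0.0858
grasp_force: 0.0
```

```bash
python3 st.py
```

```text
[514.20388555 298.3005824  182.17914383] yaw y 10.501672568641775 tool z [ 0.  0. -1.] 0.08576622556157751 [-0.46  0.42 -0.15  1.75  0.07  0.97 -0.45]
```

Emit:
play_rows(commands=[[[0,0,0],[0,0.5,-25],1],[[0,0,0],[0,0.5,-55],1],[[0,0,0],[0,0.5,-85],1],[[0,0,0],[0,0.5,-108],1],[[0,0,0],[0,0.5,-122],1]])

```text
time: 27.78
tcp_pos: [0.5135, 0.2987, 0.0588]
eef_rot: [0.639, 0.769, -0.001, -0.0]
contact_force: [-0.2, 0.4, 0.8]
width: 0.0855
grasp_force: 0.0
```

Emit:
play_rows(commands=[[[0,0,0],[0,0,0],0.4],[[0,0,0],[0,0,0],0.2],[[0,0,0],[0,0,0],0],[[0,0,0],[0,0,0],-0.3],[[0,0,0],[0,0,0],-0.5]])

```text
time: 28.4
tcp_pos: [0.5147, 0.2995, 0.0613]
eef_rot: [0.639, 0.769, 0.001, 0.0]
contact_force: [-1.3, 0.5, 5.5]
width: 0.0433
grasp_force: 41.0
```

Emit:
play_rows(commands=[[[0,0,0],[0,0,0],-0.5],[[0,0,0],[0,0,0],-0.5],[[0,0,0],[0,0,0],-0.5],[[0,0,0],[0,0,0],-0.5],[[0,0,0],[0,0,0],-0.5]])

```text
time: 29.02
tcp_pos: [0.5147, 0.2995, 0.0612]
eef_rot: [0.639, 0.769, 0.001, 0.0]
contact_force: [-0.9, -0.3, 6.4]
width: 0.0437
grasp_force: 41.0
```

```bash
python3 st.py
```

```text
[514.71413782 299.54208439  61.24625213] yaw y 10.529393568903885 tool z [ 0.001  0.001 -1.   ] 0.043710282174592476 [-0.47  0.59 -0.13  1.82  0.11  0.74 -0.48]
```

Emit:
play_rows(commands=[[[0,0,0],[0,0,10],-0.5],[[0,0,0],[0,0,35],-0.5],[[0,0,0],[0,0,65],-0.5],[[0,0,0],[0,0,95],-0.5],[[0,0,0],[0,0,120],-0.5]])

```text
time: 29.65
tcp_pos: [0.5139, 0.2988, 0.1813]
eef_rot: [0.639, 0.769, -0.0, 0.0]
contact_force: [0.8, -0.5, -2.7]
width: 0.0436
grasp_force: 41.3
```

Emit:
play_rows(commands=[[[0,0,0],[-5,-30,0],-0.5],[[0,0,0],[-13,-75,0],-0.5],[[0,0,0],[-21,-125,0],-0.5],[[0,0,0],[-30,-175,0],-0.5],[[0,0,0],[-38,-225,0],-0.5]])

```text
time: 30.28
tcp_pos: [0.4752, 0.0723, 0.1802]
eef_rot: [0.639, 0.769, -0.0, -0.0]
contact_force: [0.6, -0.3, -3.6]
width: 0.0435
grasp_force: 41.4
```

Emit:
play_rows(commands=[[[0,0,0],[-6,-35,0],-0.5],[[0,0,0],[-10,-58,0],-0.5],[[0,0,0],[-12,-67,0],-0.5],[[0,0,0],[-12,-67,0],-0.5],[[0,0,0],[-12,-67,0],-0.5]])

```text
time: 30.9
tcp_pos: [0.4643, 0.0084, 0.1802]
eef_rot: [0.639, 0.77, 0.0, -0.0]
contact_force: [0.2, 0.5, -3.4]
width: 0.0435
grasp_force: 41.4
```

Emit:
play_rows(commands=[[[0,0,0],[0,0,-30],-0.5],[[0,0,0],[0,0,-50],-0.5],[[0,0,0],[0,0,-50],-0.5],[[0,0,0],[0,0,-50],-0.5],[[0,0,0],[0,0,-50],-0.5]])

```text
time: 31.52
tcp_pos: [0.4651, 0.0074, 0.1311]
eef_rot: [0.639, 0.769, 0.001, 0.001]
contact_force: [-0.4, -0.1, -3.4]
width: 0.0433
grasp_force: 41.6
```

```bash
python3 st.py
```

```text
[465.07102968   7.36914076 131.09520835] yaw y 10.547689888758496 tool z [ 0.002  0.    -1.   ] 0.043304747248568844 [-0.04  0.28 -0.04  2.1   0.01  0.76  0.1 ]
```

Lined up. Lowering to the seat at TCP z of about 73.

Emit:
play_rows(commands=[[[0,0,0],[-0.5,0,-20],-0.5],[[0,0,0],[-0.5,0,-38],-0.5],[[0,0,0],[-0.5,0,-50],-0.5],[[0,0,0],[-0.5,0,-55],-0.5],[[0,0,0],[-0.5,0,-56],-0.5]])

```text
time: 32.15
tcp_pos: [0.4639, 0.007, 0.0742]
eef_rot: [0.639, 0.769, 0.0, 0.0]
contact_force: [-0.2, -0.6, -3.1]
width: 0.0435
grasp_force: 41.6
```

Emit:
play_rows(commands=[[[0,0,0],[0,0,-0.5],-0.5],[[0,0,0],[0,0,-1],-0.5],[[0,0,0],[0,0,-1],-0.5],[[0,0,0],[0,0,-1],-0.5],[[0,0,0],[0,0,-1],-0.5]])

```text
time: 32.78
tcp_pos: [0.4638, 0.007, 0.0733]
eef_rot: [0.639, 0.769, 0.0, 0.0]
contact_force: [0.0, 0.0, -1.1]
width: 0.0435
grasp_force: 41.8
```

```bash
python3 st.py
```

```text
[463.79588829   7.02689207  73.30434856] yaw y 10.519466268834195 tool z [ 0.  0. -1.] 0.04348065102301514 [-0.04  0.38 -0.03  2.14  0.02  0.62  0.09]
```

Emit:
play_rows(commands=[[[0,0,0],[0,0,-0.3],0.1],[[0,0,0],[0,0,-0.3],0.3],[[0,0,0],[0,0,-0.3],0.8],[[0,0,0],[0,0,-0.3],0.8],[[0,0,0],[0,0,-0.3],0.8]])

```text
time: 33.4
tcp_pos: [0.4636, 0.007, 0.0728]
eef_rot: [0.639, 0.769, 0.0, -0.0]
contact_force: [-0.6, 0.0, 0.3]
width: 0.0769
grasp_force: 0.0
```

Emit:
play_rows(commands=[[[0,0,0],[0,0,10],1],[[0,0,0],[0,0,35],1],[[0,0,0],[0,0,65],1],[[0,0,0],[0,0,95],1],[[0,0,0],[0,0,110],1]])

```text
time: 34.02
tcp_pos: [0.4646, 0.007, 0.185]
eef_rot: [0.639, 0.769, 0.001, 0.001]
contact_force: [-0.1, 0.1, -0.6]
width: 0.0855
grasp_force: 0.0
```

Emit:
play_rows(commands=[[[0,0,0],[-8,50,0],1],[[0,0,0],[-16,105,0],1],[[0,0,0],[-24,160,0],1],[[0,0,0],[-34,215,0],1],[[0,0,0],[-44,270,0],1]])

```text
time: 34.65
tcp_pos: [0.419, 0.2785, 0.1827]
eef_rot: [0.639, 0.769, -0.0, 0.0]
contact_force: [0.9, 0.2, -0.3]
width: 0.0854
grasp_force: 0.0
```

Emit:
play_rows(commands=[[[0,0,0],[-4,30,0],1],[[0,0,0],[-4,43,0],1],[[0,0,0],[-4,43,0],1],[[0,0,0],[-4,43,0],1],[[0,0,0],[-4,43,0],1]])

```text
time: 35.28
tcp_pos: [0.4162, 0.3183, 0.1828]
eef_rot: [0.64, 0.768, -0.0, 0.0]
contact_force: [0.1, 0.2, 0.9]
width: 0.0853
grasp_force: 0.0
```

```bash
python3 st.py
```

```text
[416.21501849 318.33671382 182.76736101] yaw y 10.378521978031534 tool z [ 0.    -0.001 -1.   ] 0.0852885774115807 [-0.51  0.31 -0.23  1.92  0.09  0.92 -0.6 ]
```

Emit:
play_rows(commands=[[[0,0,0],[-0.5,0.5,-25],1],[[0,0,0],[-0.5,0.5,-55],1],[[0,0,0],[-0.5,0.5,-85],1],[[0,0,0],[-0.5,0.5,-108],1],[[0,0,0],[-0.5,0.5,-122],1]])

```text
time: 35.9
tcp_pos: [0.4151, 0.3193, 0.0597]
eef_rot: [0.64, 0.769, -0.001, 0.0]
contact_force: [0.1, 0.9, -0.4]
width: 0.0854
grasp_force: 0.0
```

Emit:
play_rows(commands=[[[0,0,0],[0,0,0],0.4],[[0,0,0],[0,0,0],0.2],[[0,0,0],[0,0,0],0],[[0,0,0],[0,0,0],-0.3],[[0,0,0],[0,0,0],-0.5]])

```text
time: 36.52
tcp_pos: [0.4158, 0.321, 0.0619]
eef_rot: [0.639, 0.769, 0.001, 0.0]
contact_force: [-0.8, -0.7, 6.0]
width: 0.0435
grasp_force: 41.4
```

Emit:
play_rows(commands=[[[0,0,0],[0,0,0],-0.5],[[0,0,0],[0,0,0],-0.5],[[0,0,0],[0,0,0],-0.5],[[0,0,0],[0,0,0],-0.5],[[0,0,0],[0,0,0],-0.5]])

```text
time: 37.15
tcp_pos: [0.4158, 0.321, 0.0619]
eef_rot: [0.639, 0.769, 0.001, 0.0]
contact_force: [-2.0, -0.8, 6.2]
width: 0.0435
grasp_force: 41.4
```

```bash
python3 st.py
```

```text
[415.78806353 321.01361144  61.87630014] yaw y 10.517833437708406 tool z [ 0.002  0.001 -1.   ] 0.04348318594707901 [-0.54  0.49 -0.2   1.99  0.15  0.67 -0.66]
```

Emit:
play_rows(commands=[[[0,0,0],[0,0,15],-0.5],[[0,0,0],[0,0,50],-0.5],[[0,0,0],[0,0,90],-0.5],[[0,0,0],[0,0,130],-0.5],[[0,0,0],[0,0,155],-0.5]])

```text
time: 37.78
tcp_pos: [0.4153, 0.3208, 0.2184]
eef_rot: [0.639, 0.769, 0.001, 0.0]
contact_force: [0.3, 0.3, -3.6]
width: 0.0435
grasp_force: 42.0
```

Emit:
play_rows(commands=[[[0,0,0],[5,-30,0],-0.5],[[0,0,0],[13,-75,0],-0.5],[[0,0,0],[21,-125,0],-0.5],[[0,0,0],[30,-175,0],-0.5],[[0,0,0],[38,-225,0],-0.5]])

```text
time: 38.4
tcp_pos: [0.4528, 0.0939, 0.2163]
eef_rot: [0.639, 0.769, 0.0, 0.0]
contact_force: [-0.0, 0.1, -2.8]
width: 0.0434
grasp_force: 42.0
```

Emit:
play_rows(commands=[[[0,0,0],[8,-45,0],-0.5],[[0,0,0],[16,-90,0],-0.5],[[0,0,0],[22,-130,0],-0.5],[[0,0,0],[26,-158,0],-0.5],[[0,0,0],[26.5,-169,0],-0.5]])

```text
time: 39.02
tcp_pos: [0.4792, -0.0752, 0.2161]
eef_rot: [0.64, 0.768, -0.0, -0.0]
contact_force: [0.2, 0.1, -3.7]
width: 0.0437
grasp_force: 42.0
```

Emit:
play_rows(commands=[[[0,0,0],[0,0,0],-0.5],[[0,0,0],[0,0,0],-0.5],[[0,0,0],[0,0,0],-0.5],[[0,0,0],[0,0,0],-0.5],[[0,0,0],[0,0,0],-0.5]])

```text
time: 39.65
tcp_pos: [0.4796, -0.0731, 0.2158]
eef_rot: [0.639, 0.769, 0.0, -0.0]
contact_force: [0.4, 0.8, -3.1]
width: 0.0439
grasp_force: 42.0
```

```bash
python3 st.py
```

```text
[479.6365678  -73.12198446 215.81237826] yaw y 10.558987499788476 tool z [ 0.  0. -1.] 0.043870301630589824 [ 0.06  0.19  0.04  1.98 -0.01  0.97  0.29]
```

Emit:
play_rows(commands=[[[0,0,0],[0.3,-0.3,-25],-0.5],[[0,0,0],[0.3,-0.3,-55],-0.5],[[0,0,0],[0.3,-0.3,-85],-0.5],[[0,0,0],[0.3,-0.3,-112],-0.5],[[0,0,0],[0.3,-0.3,-130],-0.5]])

```text
time: 40.28
tcp_pos: [0.4794, -0.0736, 0.0846]
eef_rot: [0.639, 0.769, -0.0, -0.001]
contact_force: [-0.8, -0.6, -3.2]
width: 0.0436
grasp_force: 41.9
```

Emit:
play_rows(commands=[[[0,0,0],[0,0,-5],-0.5],[[0,0,0],[0,0,-9],-0.5],[[0,0,0],[0,0,-11],-0.5],[[0,0,0],[0,0,-12],-0.5],[[0,0,0],[0,0,-12],-0.5]])

```text
time: 40.9
tcp_pos: [0.4802, -0.0738, 0.0742]
eef_rot: [0.639, 0.769, 0.0, 0.0]
contact_force: [-0.0, -0.1, -3.8]
width: 0.0434
grasp_force: 41.9
```

```bash
python3 st.py
```

```text
[480.15938747 -73.81541196  74.15280186] yaw y 10.524017846592267 tool z [ 0.001 -0.    -1.   ] 0.04335735985704087 [ 0.07  0.41  0.03  2.09 -0.02  0.64  0.3 ]
```

Emit:
play_rows(commands=[[[0,0,0],[0,0,-0.7],-0.5],[[0,0,0],[0,0,-0.7],-0.5],[[0,0,0],[0,0,-0.7],0.1],[[0,0,0],[0,0,-0.7],0.3],[[0,0,0],[0,0,-0.7],0.8]])

```text
time: 41.52
tcp_pos: [0.4801, -0.0738, 0.0731]
eef_rot: [0.639, 0.769, 0.0, 0.0]
contact_force: [-0.0, -0.1, 0.2]
width: 0.0716
grasp_force: 0.0
```

Emit:
play_rows(commands=[[[0,0,0],[0,0,0],0.8],[[0,0,0],[0,0,10],0.8],[[0,0,0],[0,0,40],1],[[0,0,0],[0,0,80],1],[[0,0,0],[0,0,120],1]])

```text
time: 42.15
tcp_pos: [0.4798, -0.0738, 0.1949]
eef_rot: [0.639, 0.769, 0.0, 0.0]
contact_force: [-0.1, -0.0, -0.3]
width: 0.0852
grasp_force: 0.0
```

Emit:
play_rows(commands=[[[0,0,0],[-10,50,0],1],[[0,0,0],[-20,110,0],1],[[0,0,0],[-30,170,0],1],[[0,0,0],[-40,230,0],1],[[0,0,0],[-50,290,0],1]])

```text
time: 42.78
tcp_pos: [0.4297, 0.218, 0.1941]
eef_rot: [0.639, 0.769, 0.001, 0.0]
contact_force: [1.2, 0.6, -0.5]
width: 0.0858
grasp_force: 0.0
```

```bash
python3 st.py; python3 -c "
from meas import *
im,K,X=snap('top');a=cv2.resize(im[180:312,270:400],None,fx=3,fy=3,interpolation=cv2.INTER_CUBIC)
print('red',rect(big(mask(im,(0,150,120),(6,255,255),(400,205,510,310))),K,X,.0465))
im,K,X=snap('side');b=cv2.resize(im[165:375,200:340],(264,396),interpolation=cv2.INTER_CUBIC)
cv2.imwrite('pics/e9.png',cv2.cvtColor(np.hstack([a,b]),cv2.COLOR_RGB2BGR))"
```

```text
[429.66325198 217.9925058  194.11015495] yaw y 10.498628724732491 tool z [ 0.002  0.    -1.   ] 0.08576096905107995 [-0.37  0.22 -0.17  2.01  0.05  0.92 -0.39]
red [ 488.6 -289.4   34.8   46.3   10.3]
```

View pics/e9.png

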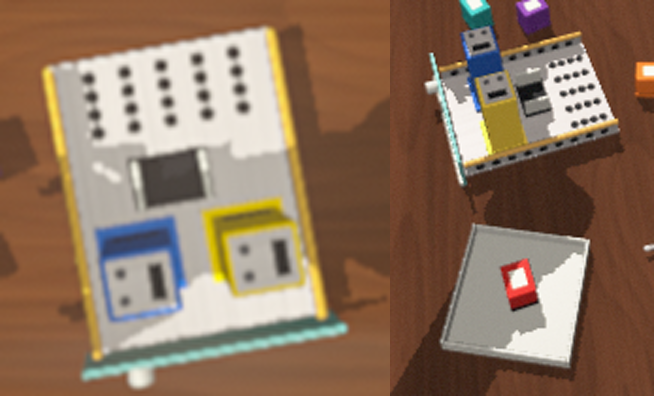

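The blue module at (140,268) and the yellow at (255,248) stand square on their seats, just as at the start. The relay is upright mid-tray at (518,284). Handing in.

Emit:
play_rows(commands=[[[0,0,0],[0,0,0],1],[[0,0,0],[0,0,0],1],[[0,0,0],[0,0,0],1],[[0,0,0],[0,0,0],1],[[0,0,0],[0,0,0],1]])

```text
time: 43.5
tcp_pos: [0.4301, 0.2158, 0.1931]
eef_rot: [0.64, 0.769, -0.0, 0.0]
contact_force: [-0.6, 0.6, -0.4]
width: 0.0855
grasp_force: 0.0
```

```bash
python3 -c "
from h import *
print(workorder.finish_job())"
```

```text
the job is handed in; nothing more can be done
None
```

The job is handed in at about 43 s: the relay stands upright in the white tray, both modules are back on the seats of their own colour, and the mug, screwdriver and spool were not touched; the hand-in returned no verdict.

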